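Load a filter mount flange-down and jog the stage

TASK

Take the filter mount with the amber glass from the sloping stand and set it, flange down and glass up, flat on the floor of the round pocket in the filter stage; lower it in, do not let it fall, and let go of it. Then push the stage's red-balled jog lever well over away from the robot, towards its green bar, hold it there for about a second and let it spring back upright. Leave the blue filter mount in its place on the stand.

Things in the scene. Friction and masses are not known exactly. Their poses are not given: they have to be found in the camera images.
- amber_centre (a point): Centre, half-way up, of the loose filter mount with AMBER glass, 120 g, 36 mm long: steel flange 57 mm across, 6 mm thick; on it a black round barrel 42 mm across, 30 mm long. z runs along the barrel from flange (underside at z = -18 mm) to glass end (z = +18 mm). At the start its flange lies on the stand's slope, z pointing up and towards the robot, 50 degrees from vertical.
- blue_centre (a point): The same point of a second mount, same size and attitude, with BLUE glass; it stands beside the amber one on the stand, 110 mm centre to centre. Which of the two is on the left changes.
- stand: Fixed white stand, 98 x 180 mm, up to 76 mm high; origin: centre of its underside, z up. Its face slopes 50 degrees from level, falling to -x (robot side), and carries the mounts 55 mm to either side of the middle (along y), the centres of the flange undersides 55 mm above the table. Two 8 mm steel pins, 9 mm out of the slope, stop each flange at its lower edge.
- pocket (a point): Centre of the pocket's floor in the fixed aluminium filter stage, a block 90 x 180 x 24 mm. z up, x away from the robot, y left along the block. Pocket 60 mm across, 6 mm deep, floor 18 mm above the table (a seated flange is flush with the block's top), small chamfer at the mouth. The lever's pivot lies 100 mm from this point along -y and 18 mm above it.
- lever_ball (a point): Centre of the red ball, 20 mm across, on the jog lever: 8 mm steel stick with a 13 mm black sleeve below the ball; ball centre 55 mm above the pivot and, upright, 91 mm above the table. The stick rises from a black housing 58 x 50 mm, top 36 mm above the table; a green bar across the housing's top marks its far side.
- jog_lever (a joint): Angle of the jog lever: 0 upright, positive when tilted along the pocket frame's +x (away from the robot, towards the green bar), stops at +-0.45 rad. A spring (0.4 N m/rad, about 3 N at the ball at full tilt) brings it back to 0.
Things that resemble listed ones, but are neither listed nor needed, are in the scene too. What is shaped like the part that bears amber_centre but turquoise is not meant.

How it is judged:
On the way, in this order (a step that is already met when the one before it is completed fails the run):
1. the amber mount is seated flat in the pocket, flange down, and let go (horizontal distance between amber_centre and pocket below 0.004 m and z of amber_centre in the frame of pocket between 0.015 and 0.0205 m and angle between amber_centre's own z axis and vertical below 0.07 rad and contact force between the fingers and amber below 0.1 N), for 0.3 s.
2. with the mount seated, the jog lever is held over, away from the robot (all of step 1 and value of joint jog_lever above 0.25 rad), for 0.5 s.
At the end, for the whole second after the job is handed in: The amber mount rests in the pocket, glass up: its centre within 4 mm of the pocket's axis and 15 to 20.5 mm above the pocket floor, its axis within 0.07 rad of vertical, released and still; the lever is back within 0.06 rad of upright; the blue mount is within 15 mm of where it stood (all of step 1 and value of joint jog_lever between -0.06 and 0.06 rad and linear speed of amber below 0.02 m/s and distance of blue_centre from where it was at the start of the episode below 0.015 m); the robot touches nothing.
It fails at once if the amber mount is let fall from more than about 15 mm above the pocket floor (contact force between the fingers and amber below 0.01 N and linear speed of amber above 0.25 m/s and z of amber_centre in the frame of pocket above 0.033 m).
It fails at once if the blue mount is moved more than 20 mm (distance of blue_centre from where it was at the start of the episode above 0.02 m).
It also fails if it takes over 54 s, if anything falls off the work surface, if the arm or the gripper's body presses on something with over 40 N, if the wrist force passes 120 N, or if a joint passes its speed limit or range.

ROBOT

A 6-joint arm with a two-finger parallel gripper is mounted at the origin on a cart in front of the work surface, level with it; the furniture and walls round the work are solid. World frame = base frame: x ahead of the robot, y to its left, z up, the work surface at z = 0. Lengths are in m, angles in rad, forces in N, time in s.
With the tool pointing down it reaches from about 0.375 to 0.975 m from the base axis. Payload 3.8 kg.
Tool frame: the origin (TCP) lies at the very end of the fingers, on their centre line; the grasp point (between the pads) lies 19 mm behind it; z points along the fingers, y is the line along which they close (so a half turn about z gives the same grasp; the last joint's range is limited). The gripper opens to 85 mm and grips with 20 to 120 N. Pads are 22 mm wide; open, the fingers measure 114 mm over their backs; the gripper's body (76 mm by 85 mm) begins 54 mm behind the grasp point. The pads swing forward as they close: fully open they stand 13 mm farther back than shut.
Start: joints at [1.14, 0.264, 1.604, -0, 1.274, -0.037], TCP at [0.259, 0.623, 0.231] pointing down, gripper open.
Joint ranges: [-2.63, 2.63], [-0.94, 2.18], [0.31, 2.57], [-1.31, 4.45], [0, 2.66], [-2.55, 2.55]. Speed limits (rad/s): [2.57, 2.57, 3.14, 3.14, 3.14, 3.14].

INTERFACE

Orientations are given as a rotation vector (axis times angle).
In Python, from workcell import monitor, viewer, job gives the robot as it stands. The module is installed in compiled form; this text tells all that it offers.
- The arm moves only by the tool step_arm, never from a script. Its argument "series" is one flat list of numbers, 4 for each row, row after row: the shift along the tool's x, y, z in m, then the turn about the tool's z in rad. A call has 1 to 8 rows; each row is the pose to reach, as a shift and turn from the pose commanded when the call began, along the tool's axes at that moment; what a row does not reach only later rows make up. A row lasts 1/8 s, in which the tool goes at most 62.5 mm and 10.7 degrees, less where a joint would pass 70% of its speed; a pose out of reach is approached as far as the arm can. A call with a gripper value outside its range is refused whole. "gripper" is the opening, from 0 (shut) to 1 (fully open), set as the call begins (left out, the last holds). The fingers move at their own pace and stop on an object; "newtons" is the grip in N (left out, the last holds). Time passes only in rows, so rows that repeat a pose let the fingers close. It gives the time, the measured TCP pose, the force, the opening and the grip force at its end, in the units of the state.
- monitor.read_state(): the state, without advancing time (a new reading comes with each control period).
- viewer.read_camera(name): name is "scene" or "top" or "wrist"; returns a dict with "image" (384x512x3 uint8, red, green, blue), "intrinsics" (3x3 intrinsics, pixels), "distortion" ([k1, k2, p1, p2, k3] as OpenCV has them; the pictures are not rectified), "T" (4x4, takes a point from camera to world coordinates); the wrist camera has in their place "hand_eye" (4x4, takes a point from camera to tool coordinates, whose origin is the TCP and whose axes are the flange's). Camera axes: x right, y up, looking along -z (the intrinsics and any distortion apply to the point x, -y, -z); pixel columns grow to the right and rows downward; lengths in m; the calibration is good to about 2 mm. A picture is of the moment at which its call begins: read the wrist's pose just before it. There is no depth.
- job.finish_job(): hands the job in; it is judged then, once.
Trained networks look in a picture, given as the dict that the camera call returned (one of the last four; its "shot" number tells which), for a name from the list of things; names that differ only in an ending like _2 or _b are one class to them, and where a whole thing is asked for, a point or a joint stands for the part that bears it (a point fixed in the world has none). Each returns a list of dicts, best first, with "score" (0 to 1); they miss things now and then, are a little off and sometimes report something else, mostly with a low value. They report only what shows in the picture. A call takes as long as a camera call. They do not tell look-alikes from the thing itself.
- viewer.boxes_of(picture, label): "extent" ([centre column, centre row, width, height] in pixels, round what is visible of it).
- viewer.spot_point(picture, label): "point" ([column, row] in pixels: a listed point, or the origin of a listed thing).
The state is a dict: "time": time; "q": joint angles; "joint_vel": joint speeds; "joint_torque": joint torques, N m; "tool_pos": TCP position; "tcp_rot": TCP orientation; "wrist_force": force on the tool from outside, world axes, zero at the start; "torque": the same for the moment, N m; "width": opening from 0.0 (shut) to 1.0 (fully open); "grip_force": force on a finger pad.
Only numpy, scipy, OpenCV 4.12 (cv2) and the standard library are available. Lean on these libraries where they do the work, as an engineer would, in place of code of your own. Each camera call takes 0.05 s, during which the arm holds its last target. There are 200 camera calls.

## Working session

There is one attempt and no reset: what is moved stays moved. The work goes in short steps, Python scripts to look and compute and a tool call to move; the robot and the scene stay as the last step left them, time stands still between calls to the robot, and variables do not carry over. Pictures are saved under pics/ and viewed, at most 10 in all, crops included, and the job is handed in when it is done.

Besides the shell and the picture viewer there is one more tool, called after ">>>" as a command line: name --argument value ..., lists and objects as JSON in quotes. step_arm: Moves the arm, as the interface text tells. Its arguments: {"type":"object","properties":{"series":{"type":"array"},"gripper":{"type":"number"},"newtons":{"type":"number"}},"required":["series"]}

```bash
mkdir -p pics; cat > h.py <<'E'
import numpy as np, cv2
from scipy.spatial.transform import Rotation as R
from workcell import monitor, viewer, job
def cam(n):
    s=monitor.read_state(); p=viewer.read_camera(n)
    if 'T' in p: T=p['T']
    else:
        W=np.eye(4);W[:3,:3]=R.from_rotvec(s['tcp_rot']).as_matrix();W[:3,3]=s['tool_pos'];T=W@p['hand_eye']
    p['Tw']=np.array(T);return p
def ray(p,uv):
    n=cv2.undistortPoints(np.array([[uv]],float),np.array(p['intrinsics'],float),np.array(p['distortion'],float))[0,0]
    d=p['Tw'][:3,:3]@np.array([n[0],-n[1],-1]);return p['Tw'][:3,3],d
def at_z(p,uv,z):
    o,d=ray(p,uv);return o+d*(z-o[2])/d[2]
def tri(obs):
    A=np.zeros((3,3));b=np.zeros(3)
    for p,uv in obs:
        o,d=ray(p,uv);d=d/np.linalg.norm(d);M=np.eye(3)-np.outer(d,d);A+=M;b+=M@o
    x=np.linalg.solve(A,b)
    res=[np.linalg.norm((np.eye(3)-np.outer(d/np.linalg.norm(d),d/np.linalg.norm(d)))@(x-o)) for o,d in (ray(p,u) for p,u in obs)]
    return x,res
def save(p,f): cv2.imwrite('pics/'+f,cv2.cvtColor(p['image'],cv2.COLOR_RGB2BGR))
E
python3 - <<'E'
from h import *
np.set_printoptions(precision=4,suppress=True)
Z=dict(amber_centre=.0666,blue_centre=.0666,pocket=.018,lever_ball=.091,stand=0)
for n in('top','scene'):
    p=cam(n);save(p,n+'0.png')
    print(n,p['Tw'][:3,3])
    for l in Z:
        for d in viewer.spot_point(p,l)[:4]: print(l,round(d['score'],2),np.round(d['point'],1),at_z(p,d['point'],Z[l]))
a=cv2.imread('pics/top0.png');b=cv2.imread('pics/scene0.png')
s=monitor.read_state();print(s['tool_pos'],R.from_rotvec(s['tcp_rot']).as_matrix(),s['width'])
E
```

```text
top [0.4599 0.1944 0.9505]
amber_centre 0.93 [258.7 238.5] [0.445  0.1848 0.0666]
amber_centre 0.72 [228.4 177.1] [0.5799 0.2543 0.0666]
blue_centre 0.89 [183.2 189.9] [0.5496 0.3541 0.0666]
blue_centre 0.5 [334.4 172.7] [0.5934 0.0178 0.0666]
pocket 0.66 [285.  177.1] [0.5885 0.1244 0.018 ]
pocket 0.55 [209.3 179. ] [0.5813 0.3024 0.018 ]
lever_ball 0.54 [334.4 174.9] [0.5849 0.0227 0.091 ]
stand 0.91 [207.8 180.5] [0.5799 0.308  0.    ]
stand 0.39 [285.4 177.1] [0.591  0.1221 0.    ]
scene [-0.0065 -0.2667  0.6671]
amber_centre 0.95 [224.8 243.1] [0.4076 0.1473 0.0666]
blue_centre 0.7 [196.  161.7] [0.548  0.3583 0.0666]
pocket 0.73 [299.1 218.1] [0.5862 0.1118 0.018 ]
lever_ball 0.46 [344.2 212.2] [0.5834 0.015  0.091 ]
stand 0.81 [219.4 189.5] [0.5678 0.313  0.    ]
[0.259  0.6233 0.2313] [[-0.9235  0.3837 -0.    ]
 [ 0.3837  0.9235 -0.    ]
 [ 0.     -0.     -1.    ]] 0.9959526108051021
```

View pics/top0.png

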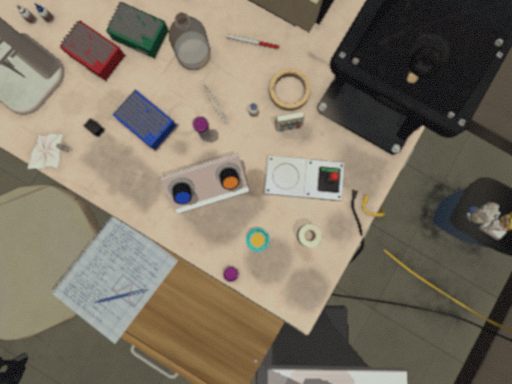

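View pics/scene0.png

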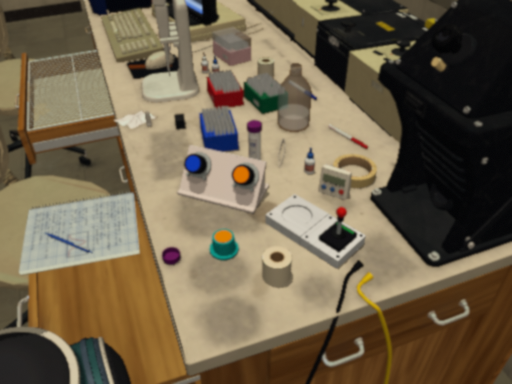

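>>> step_arm --series '[-0.052, -0.029, 0, -0.09, -0.104, -0.058, 0, -0.18, -0.156, -0.087, 0, -0.27, -0.208, -0.116, 0, -0.36, -0.26, -0.145, 0, -0.45, -0.312, -0.174, 0, -0.54, -0.364, -0.203, 0, -0.62, -0.411, -0.233, 0, -0.69]' --gripper 1 --newtons 20

```text
time: 1.6
tool_pos: [0.5504, 0.2488, 0.2316]
tcp_rot: [-0.467, 3.106, 0.0]
wrist_force: [-0.3, -0.8, -0.3]
width: 1.0
grip_force: 0.0
```

```bash
python3 - <<'E'
from h import *
np.set_printoptions(precision=4,suppress=True)
s=monitor.read_state();print(s['time'],s['tool_pos'],R.from_rotvec(s['tcp_rot']).as_matrix())
p=cam('wrist');save(p,'w1.png');print(p['hand_eye'])
Z=dict(amber_centre=.0666,blue_centre=.0666,pocket=.018,lever_ball=.091,stand=0)
for l in Z:
    for d in viewer.spot_point(p,l)[:4]: print(l,round(d['score'],2),np.round(d['point'],1),at_z(p,d['point'],Z[l]))
E
```

```text
1.6 [0.5504 0.2488 0.2316] [[-0.9558 -0.2939  0.0009]
 [-0.2939  0.9558  0.0004]
 [-0.001   0.0001 -1.    ]]
[[-0.0004  0.9622  0.2724  0.0688]
 [ 1.      0.0007 -0.001   0.0002]
 [-0.0012  0.2724 -0.9622 -0.143 ]
 [ 0.      0.      0.      1.    ]]
amber_centre 0.95 [251.7 199.9] [0.5792 0.251  0.0666]
amber_centre 0.91 [234.   67.8] [0.4461 0.1915 0.0666]
pocket 0.71 [156.6 169.2] [0.5904 0.1212 0.018 ]
lever_ball 0.66 [ 45.6 150.6] [0.5839 0.0214 0.091 ]
lever_ball 0.35 [159.4 169.6] [0.5682 0.1461 0.091 ]
stand 0.91 [293.4 196.7] [0.5777 0.3113 0.    ]
```

View pics/w1.png

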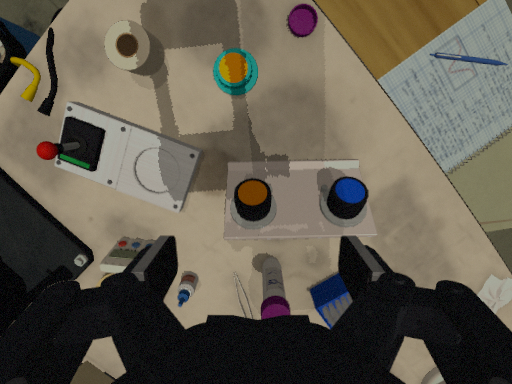

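```bash
python3 - <<'E'
from h import *
np.set_printoptions(precision=4,suppress=True)
p=cam('wrist');h=cv2.cvtColor(p['image'],cv2.COLOR_RGB2HSV)
def c(lo,hi,x0,x1,y0,y1):
    m=cv2.inRange(h,lo,hi);k=np.zeros_like(m);k[y0:y1,x0:x1]=1;m=m*k
    n,l,st,ce=cv2.connectedComponentsWithStats(m);i=1+np.argmax(st[1:,4]);return ce[i],st[i]
a,sa=c((5,120,80),(25,255,255),225,280,170,225);b,sb=c((100,120,80),(125,255,255),320,375,170,225)
print(a,sa,b,sb);A=at_z(p,a,.0781);B=at_z(p,b,.0781);d=B-A
print(A,B,np.linalg.norm(d),'yaw',np.degrees(np.arctan2(-d[0],d[1])))
yaw=np.arctan2(-d[0],d[1]);x=np.array([np.cos(yaw),np.sin(yaw),0]);ax=-x*np.sin(np.radians(50))+np.array([0,0,np.cos(np.radians(50))])
C=A-ax*.018;G=C+ax*.010
s=monitor.read_state();M=R.from_rotvec(s['tcp_rot']).as_matrix()
print('centre',C,'grip',G,'tool shift of TCP to grip',M.T@(G-s['tool_pos']),'tool yaw',np.degrees(np.arctan2(-M[0,1],M[1,1])))
E
```

```text
[249.575  193.6125] [236 182  29  24 560] [347.3528 191.3333] [333 179  30  25 564]
[0.5672 0.248  0.0781] [0.5325 0.3528 0.0781] 0.1103342570460375 yaw 18.303121640095103
centre [0.5803 0.2523 0.0665] grip [0.573  0.2499 0.073 ] tool shift of TCP to grip [-0.0231 -0.0088  0.1583] tool yaw 17.02729554176871
```

>>> step_arm --series '[-0.023, -0.009, 0.04, -0.022, -0.023, -0.009, 0.08, -0.022, -0.023, -0.009, 0.12, -0.022, -0.023, -0.009, 0.15, -0.022, -0.023, -0.009, 0.17, -0.022, -0.023, -0.009, 0.18, -0.022, -0.023, -0.009, 0.18, -0.022]'

```text
time: 2.82
tool_pos: [0.5736, 0.249, 0.0512]
tcp_rot: [0.499, -3.101, 0.0]
wrist_force: [0.4, 0.2, 0.6]
width: 1.004
grip_force: 0.0
```

>>> step_arm --series '[0, 0, 0, 0, 0, 0, 0, 0, 0, 0, 0, 0, 0, 0, 0, 0, 0, 0, 0, 0, 0, 0, 0, 0]' --gripper 0 --newtons 30

```text
time: 3.58
tool_pos: [0.5743, 0.2497, 0.0528]
tcp_rot: [-0.497, 3.1, 0.003]
wrist_force: [-3.8, 2.9, 6.4]
width: 0.483
grip_force: 30.7
```

```bash
python3 - <<'E'
from h import *
p=cam('wrist');save(p,'w2.png')
E
```

```text
(no output)
```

View pics/w2.png

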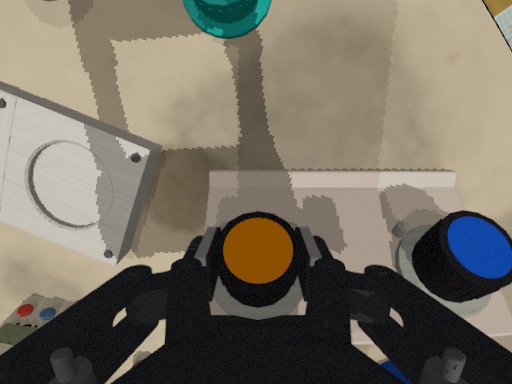

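>>> step_arm --series '[0, 0, -0.01, 0, 0, 0, -0.03, 0, 0, 0, -0.06, 0, 0, 0, -0.09, 0, 0, 0, -0.09, 0]'

```text
time: 4.25
tool_pos: [0.5765, 0.2492, 0.1457]
tcp_rot: [-0.496, 3.094, 0.002]
wrist_force: [0.7, 0.3, -1.2]
width: 0.484
grip_force: 30.6
```

```bash
python3 - <<'E'
from h import *
np.set_printoptions(precision=4,suppress=True)
p=cam('wrist');save(p,'w3.png')
for l in('amber_centre','pocket','lever_ball'):
    for d in viewer.spot_point(p,l)[:3]: print(l,round(d['score'],2),np.round(d['point'],1),at_z(p,d['point'],{'pocket':.018,'lever_ball':.091}.get(l,.15)))
q=cam('scene');save(q,'s3.png')
a=p['image'][150:];b=q['image'][100:290,150:400]
cv2.imwrite('pics/m3.png',cv2.cvtColor(np.hstack([cv2.resize(a,None,fx=.75,fy=.75),cv2.resize(b,None,fx=.92,fy=.92)[:175]])if 0 else cv2.resize(b,None,fx=3,fy=3),cv2.COLOR_RGB2BGR))
s=monitor.read_state();print(s['tool_pos'],s['wrist_force'],s['width'])
E
```

```text
amber_centre 0.92 [256.8 258.7] [0.5857 0.2521 0.15  ]
amber_centre 0.77 [236.5  22. ] [0.4749 0.2061 0.15  ]
amber_centre 0.69 [134.8 159.8] [0.5516 0.175  0.15  ]
pocket 0.94 [131.9 156.6] [0.5889 0.1213 0.018 ]
[0.5725 0.248  0.1394] [-0.6826  0.1615 -2.0236] 0.47864401127409856
```

View pics/m3.png

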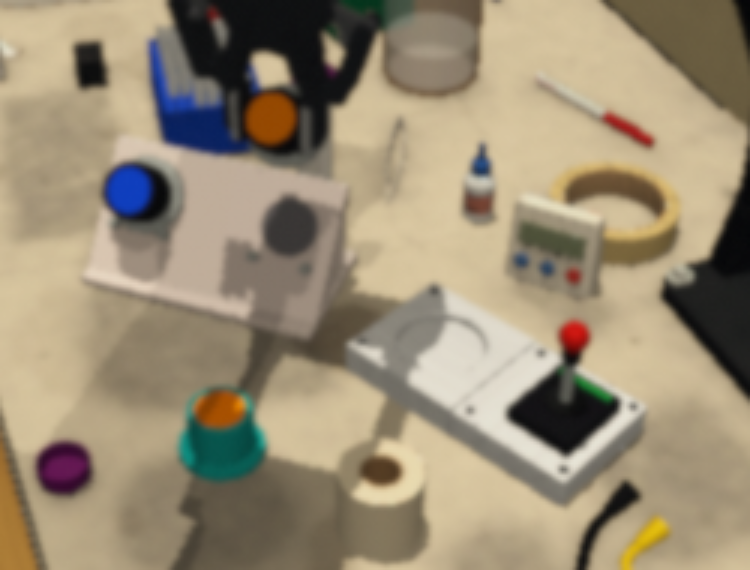

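>>> step_arm --series '[0.02, -0.025, 0, 0.08, 0.045, -0.05, 0, 0.18, 0.068, -0.075, 0, 0.28, 0.089, -0.1, 0, 0.382, 0.089, -0.1, 0.03, 0.382, 0.089, -0.1, 0.06, 0.382, 0.089, -0.1, 0.06, 0.382]'

```text
time: 5.38
tool_pos: [0.5168, 0.1249, 0.0775]
tcp_rot: [-0.1, -3.132, 0.003]
wrist_force: [-0.5, 1.2, -2.0]
width: 0.479
grip_force: 30.8
```

```bash
python3 - <<'E'
from h import *
np.set_printoptions(precision=4,suppress=True)
p=cam('wrist');save(p,'w4.png')
for l in('amber_centre','pocket','lever_ball'):
    for d in viewer.spot_point(p,l)[:3]: print(l,round(d['score'],2),np.round(d['point'],1),at_z(p,d['point'],{'pocket':.018,'lever_ball':.091}.get(l,.11)))
s=monitor.read_state();print(s['time'],s['tool_pos'],s['tcp_rot'],s['wrist_force'],s['width'])
E
```

```text
amber_centre 0.94 [336.6 102.7] [0.4456 0.1607 0.11  ]
amber_centre 0.61 [257.1 261.2] [0.512  0.1254 0.11  ]
5.575 [0.5215 0.1261 0.0824] [0.0997 3.1382 0.0006] [ 0.1032 -0.3172 -0.4035] 0.4840133725721683
```

View pics/w4.png

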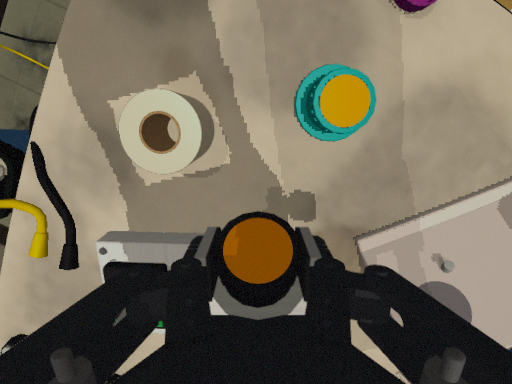

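>>> step_arm --series '[0, 0, 0.025, 0, 0, 0, 0.05, 0, -0.008, 0, 0.05, 0, -0.012, 0, 0.05, 0, -0.016, 0, 0.05, 0, -0.016, 0, 0.05, 0]'

```text
time: 6.32
tool_pos: [0.5364, 0.1252, 0.033]
tcp_rot: [-0.101, -3.139, -0.001]
wrist_force: [-6.2, 1.4, 5.6]
width: 0.48
grip_force: 31.6
```

>>> step_arm --series '[-0.003, 0, 0, 0, -0.006, 0, 0, 0, -0.009, 0, 0, 0, -0.012, 0, 0, 0, -0.012, 0, 0, 0]'

```text
time: 6.95
tool_pos: [0.5416, 0.1249, 0.0326]
tcp_rot: [-0.102, -3.125, -0.0]
wrist_force: [-22.3, 4.4, 21.7]
width: 0.484
grip_force: 46.0
```

```bash
python3 - <<'E'
from h import *
p=cam('wrist');save(p,'w5.png');q=cam('scene')
cv2.imwrite('pics/m5.png',np.hstack([cv2.cvtColor(p['image'],cv2.COLOR_RGB2BGR)[150:310,150:380],cv2.resize(cv2.cvtColor(q['image'],cv2.COLOR_RGB2BGR)[180:260,220:360],None,fx=4,fy=4)[80:240]]))
s=monitor.read_state();print(s['time'],s['tool_pos'],s['tcp_rot'],s['wrist_force'],s['width'])
E
```

```text
7.05 [0.54157315 0.1248878  0.03260037] [-1.01474718e-01 -3.12495213e+00 -2.83535397e-04] [-22.42138923   4.22023121  22.49142634] 0.48401097140689014
```

View pics/m5.png

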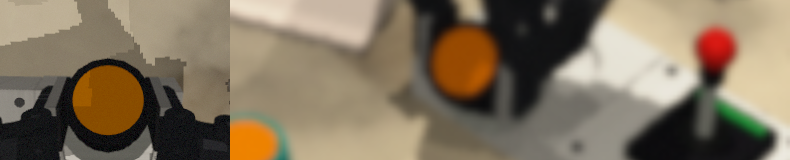

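>>> step_arm --series '[0.012, 0, 0, 0, 0.012, 0, -0.025, 0, 0.012, 0, -0.05, 0, -0.014, 0, -0.05, 0, -0.014, 0, -0.03, 0, -0.014, 0, -0.012, 0, -0.014, 0, -0.012, 0]'

```text
time: 7.92
tool_pos: [0.5612, 0.1229, 0.0413]
tcp_rot: [-0.1, -3.138, 0.001]
wrist_force: [1.7, -0.4, 1.9]
width: 0.482
grip_force: 44.0
```

```bash
python3 - <<'E'
from h import *
np.set_printoptions(precision=4,suppress=True)
p=cam('wrist');save(p,'w6.png');q=cam('scene');t=cam('top')
B=lambda p:cv2.cvtColor(p['image'],cv2.COLOR_RGB2BGR)
cv2.imwrite('pics/m6.png',np.vstack([np.hstack([cv2.resize(B(p)[180:330,170:350],None,fx=2,fy=2),cv2.resize(B(q)[180:255,240:330],None,fx=4,fy=4)]),cv2.resize(B(t)[140:215,225:405],None,fx=4,fy=4)]))
s=monitor.read_state();print(s['time'],s['tool_pos'],s['tcp_rot'],s['wrist_force'],s['width'],s['grip_force'])
E
```

```text
8.075 [0.5609 0.1229 0.0417] [-0.1    -3.1374  0.0009] [ 0.4233 -0.6116 -0.1991] 0.480413107560838 43.78379529342055
```

View pics/m6.png

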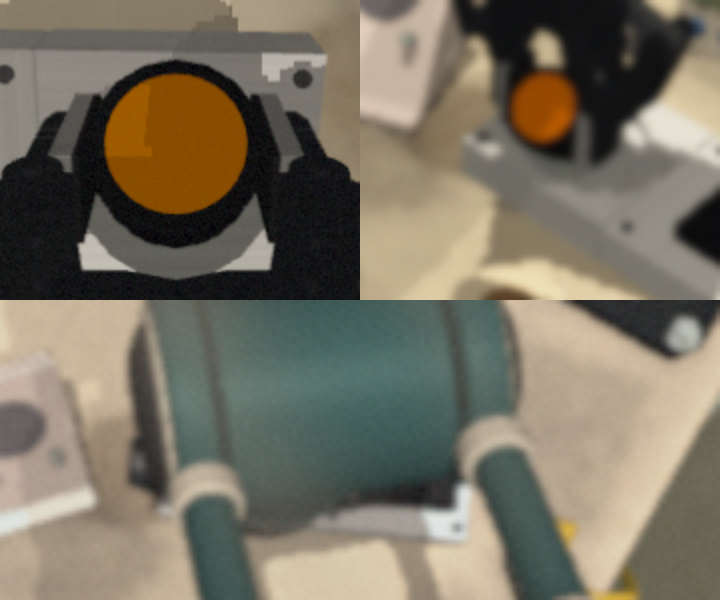

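>>> step_arm --series '[-0.018, 0, 0, 0, -0.018, 0, 0.004, 0, -0.018, 0, 0.007, 0, -0.018, 0, 0.009, 0, -0.018, 0, 0.011, 0, -0.018, 0, 0.011, 0]' --newtons 20

```text
time: 8.82
tool_pos: [0.5796, 0.1218, 0.0346]
tcp_rot: [-0.1, -3.139, 0.001]
wrist_force: [-7.3, -2.6, 17.0]
width: 0.484
grip_force: 48.2
```

>>> step_arm --series '[-0.002, 0, 0.002, 0, -0.004, 0, 0.004, 0, -0.005, 0, 0.005, 0, -0.005, 0, 0.005, 0]'

```text
time: 9.32
tool_pos: [0.5845, 0.1215, 0.0307]
tcp_rot: [-0.1, -3.138, 0.001]
wrist_force: [-8.7, -1.4, 22.4]
width: 0.485
grip_force: 47.8
```

```bash
python3 - <<'E'
from h import *
np.set_printoptions(precision=4,suppress=True)
p=cam('wrist');save(p,'w7.png');q=cam('scene')
B=lambda p:cv2.cvtColor(p['image'],cv2.COLOR_RGB2BGR)
cv2.imwrite('pics/m7.png',np.hstack([cv2.resize(B(p)[180:330,170:350],None,fx=2,fy=2),cv2.resize(B(q)[180:255,240:330],None,fx=4,fy=4)]))
for f in('w4','w6','w7'):
    im=cv2.imread('pics/'+f+'.png')[200:320,190:330];h=cv2.cvtColor(im,cv2.COLOR_BGR2HSV);m=cv2.inRange(h,(5,150,80),(25,255,255))
    c=max(cv2.findContours(m,0,1)[0],key=cv2.contourArea);e=cv2.fitEllipse(c);print(f,e)
s=monitor.read_state();print(s['time'],s['tool_pos'],s['tcp_rot'],s['wrist_force'],s['torque'],s['width'],s['grip_force'])
E
```

```text
w4 ((67.4385986328125, 50.21760940551758), (65.01058959960938, 69.13684844970703), 90.18920135498047)
w6 ((67.40318298339844, 51.4610710144043), (69.17658233642578, 70.532470703125), 91.39751434326172)
w7 ((67.49449157714844, 68.33911895751953), (71.27308654785156, 73.433837890625), 177.71347045898438)
9.425 [0.5845 0.1216 0.0307] [-0.0997 -3.1384  0.0007] [-8.7861 -2.3677 23.3603] [-0.3584  1.9044  0.0208] 0.4827409682652816 47.778478637337685
```

View pics/m7.png

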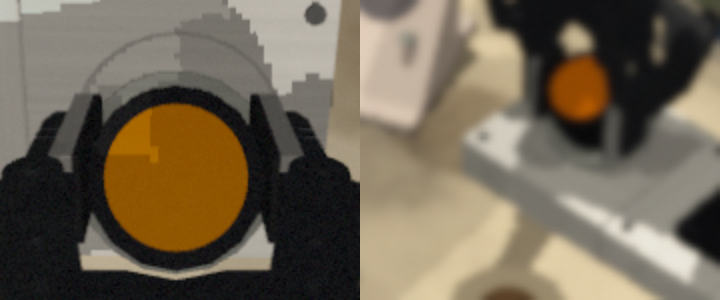

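>>> step_arm --series '[0, 0, -0.006, 0, 0.008, 0, -0.006, 0, 0.008, 0, -0.003, 0, 0.008, 0, -0.002, 0, 0.008, 0, -0.002, 0]'

```text
time: 10.05
tool_pos: [0.5764, 0.1222, 0.0309]
tcp_rot: [-0.1, -3.138, 0.0]
wrist_force: [-6.6, -0.7, 16.8]
width: 0.483
grip_force: 46.3
```

```bash
python3 - <<'E'
from h import *
np.set_printoptions(precision=4,suppress=True)
p=cam('wrist');save(p,'w8.png');q=cam('scene')
B=lambda p:cv2.cvtColor(p['image'],cv2.COLOR_RGB2BGR)
cv2.imwrite('pics/m8.png',np.hstack([cv2.resize(B(p)[180:330,170:350],None,fx=2,fy=2),cv2.resize(B(q)[180:255,240:330],None,fx=4,fy=4)]))
s=monitor.read_state();print(s['time'],s['tool_pos'],s['wrist_force'],s['torque'],s['width'],s['grip_force'])
E
```

```text
10.15 [0.5764 0.1222 0.0309] [-6.6617 -0.1877 16.4879] [-0.0966  1.4285 -0.0182] 0.4844616847998523 46.30211256444454
```

View pics/m8.png

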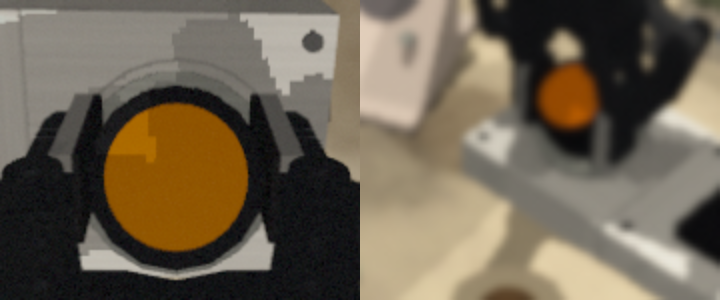

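>>> step_arm --series '[0, 0, -0.002, 0, 0, 0, -0.002, 0]'

```text
time: 10.4
tool_pos: [0.5765, 0.1222, 0.0313]
tcp_rot: [-0.1, -3.138, 0.0]
wrist_force: [-4.0, -0.3, 7.3]
width: 0.482
grip_force: 43.6
```

>>> step_arm --series '[0, 0, 0, 0, 0, 0, 0, 0, 0, 0, 0, 0]' --gripper 0.52

```text
time: 10.78
tool_pos: [0.5771, 0.122, 0.0307]
tcp_rot: [-0.1, -3.139, 0.0]
wrist_force: [-0.3, -0.8, 0.2]
width: 0.522
grip_force: 0.0
```

```bash
python3 - <<'E'
from h import *
np.set_printoptions(precision=4,suppress=True)
p=cam('wrist');save(p,'w9.png');q=cam('scene')
B=lambda p:cv2.cvtColor(p['image'],cv2.COLOR_RGB2BGR)
cv2.imwrite('pics/m9.png',np.hstack([cv2.resize(B(p)[180:330,170:350],None,fx=2,fy=2),cv2.resize(B(q)[180:255,240:330],None,fx=4,fy=4)]))
for f in('w8','w9'):
    im=cv2.imread('pics/'+f+'.png')[200:320,190:330];h=cv2.cvtColor(im,cv2.COLOR_BGR2HSV);m=cv2.inRange(h,(5,150,80),(25,255,255))
    c=max(cv2.findContours(m,0,1)[0],key=cv2.contourArea);print(f,cv2.fitEllipse(c))
s=monitor.read_state();print(s['time'],s['tool_pos'],s['wrist_force'],s['torque'],s['width'],s['grip_force'])
E
```

```text
w8 ((67.52848815917969, 68.17056274414062), (71.22402954101562, 73.40531158447266), 175.7213897705078)
w9 ((68.96057891845703, 88.9814453125), (60.412864685058594, 66.85562896728516), 84.4902114868164)
10.875 [0.5773 0.1221 0.031 ] [0.4994 0.338  0.68  ] [-0.024  -0.0258 -0.0227] 0.5207275601012251 0.0
```

View pics/m9.png

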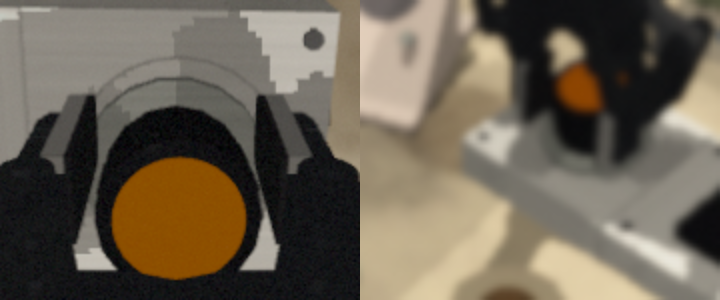

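>>> step_arm --series '[0, 0, 0, 0, 0, 0, -0.02, 0, 0, 0, -0.06, 0, 0, 0, -0.11, 0, 0.04, 0, -0.15, 0, 0.04, 0, -0.15, 0]' --gripper 0.8

```text
time: 11.62
tool_pos: [0.5389, 0.1254, 0.1874]
tcp_rot: [0.099, 3.131, 0.003]
wrist_force: [-0.0, 0.3, -0.3]
width: 0.795
grip_force: 0.0
```

```bash
python3 - <<'E'
from h import *
np.set_printoptions(precision=4,suppress=True)
p=cam('wrist');save(p,'w10.png')
Z=dict(amber_centre=.036,pocket=.018,lever_ball=.091)
for l in Z:
    for d in viewer.spot_point(p,l)[:3]: print(l,round(d['score'],2),np.round(d['point'],1),at_z(p,d['point'],Z[l]))
h=cv2.cvtColor(p['image'],cv2.COLOR_RGB2HSV);m=cv2.inRange(h,(5,150,80),(25,255,255))
for c in cv2.findContours(m,0,1)[0]:
    if cv2.contourArea(c)>200: e=cv2.fitEllipse(c);print(e,at_z(p,e[0],.054))
cv2.imwrite('pics/m10.png',cv2.resize(cv2.cvtColor(p['image'],cv2.COLOR_RGB2BGR)[100:320,50:400],None,fx=2,fy=2))
s=monitor.read_state();print(s['time'],s['tool_pos'])
E
```

```text
amber_centre 0.84 [305.5  83.1] [0.4433 0.181  0.036 ]
amber_centre 0.69 [257.  225.6] [0.595  0.1221 0.036 ]
lever_ball 0.87 [152.9 243.8] [0.5842 0.0216 0.091 ]
((257.07318115234375, 230.4303741455078), (29.361013412475586, 30.37244987487793), 73.9720230102539) [0.5929 0.1223 0.054 ]
((85.49488067626953, 172.47991943359375), (31.048124313354492, 43.20441436767578), 132.01144409179688) [ 0.5163 -0.0535  0.054 ]
((311.2362060546875, 81.40068817138672), (31.173263549804688, 33.156673431396484), 18.34711265563965) [0.4436 0.1833 0.054 ]
((436.1647644042969, 8.636004447937012), (23.03825569152832, 54.543731689453125), 99.23343658447266) [0.3831 0.3023 0.054 ]
11.825 [0.5372 0.1245 0.1806]
```

View pics/m10.png

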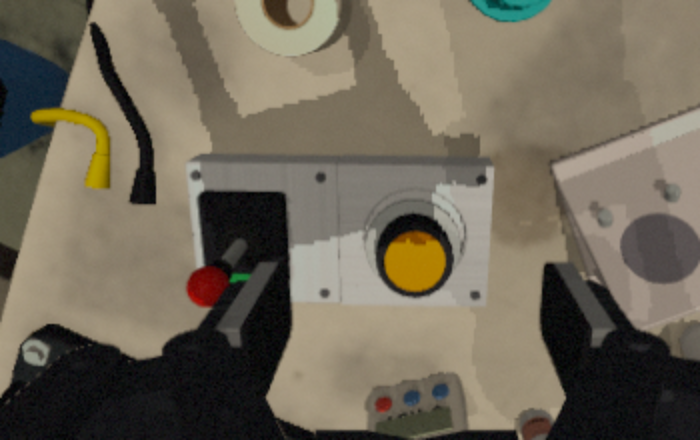

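>>> step_arm --series '[-0.03, 0.001, 0.03, 0, -0.057, 0.001, 0.06, 0, -0.057, 0.001, 0.1, 0, -0.057, 0.001, 0.135, 0, -0.057, 0.001, 0.148, 0, -0.057, 0.001, 0.148, 0]'

```text
time: 12.58
tool_pos: [0.5933, 0.1217, 0.0314]
tcp_rot: [-0.1, -3.136, 0.001]
wrist_force: [0.0, 0.1, -0.5]
width: 0.8
grip_force: 0.0
```

>>> step_arm --series '[0, 0, 0, 0, 0, 0, 0, 0, 0, 0, 0, 0, 0, 0, 0, 0, 0, 0, 0, 0]' --gripper 0 --newtons 20

```text
time: 13.2
tool_pos: [0.5956, 0.1218, 0.0351]
tcp_rot: [0.1, 3.137, -0.0]
wrist_force: [-1.1, -3.5, 6.5]
width: 0.483
grip_force: 20.5
```

>>> step_arm --series '[0, 0, 0, 0, 0, 0, -0.006, 0, 0, 0, -0.006, 0]' --gripper 0.53

```text
time: 13.58
tool_pos: [0.595, 0.1223, 0.0399]
tcp_rot: [0.1, 3.139, 0.001]
wrist_force: [-0.1, 0.1, -0.1]
width: 0.528
grip_force: 0.0
```

>>> step_arm --series '[0, 0, 0, 0, 0, 0, 0, 0, 0, 0, 0, 0, 0, 0, 0, 0]' --gripper 0

```text
time: 14.08
tool_pos: [0.5947, 0.122, 0.0398]
tcp_rot: [0.1, 3.139, -0.0]
wrist_force: [-1.5, -0.8, 5.0]
width: 0.482
grip_force: 20.2
```

>>> step_arm --series '[0.002, 0, 0, 0, 0.004, 0, 0, 0, 0.005, 0, 0, 0, 0.005, 0, 0.001, 0]'

```text
time: 14.58
tool_pos: [0.5906, 0.1226, 0.0391]
tcp_rot: [0.1, 3.138, 0.001]
wrist_force: [3.5, -0.1, 6.2]
width: 0.479
grip_force: 20.3
```

>>> step_arm --series '[0.001, -0.001, 0, 0, 0.001, -0.001, 0.002, 0, 0.001, -0.001, 0.003, 0, 0.001, -0.001, 0.004, 0]'

```text
time: 15.08
tool_pos: [0.5918, 0.1217, 0.0366]
tcp_rot: [0.1, 3.133, 0.001]
wrist_force: [5.0, -2.0, 9.5]
width: 0.48
grip_force: 20.7
```

>>> step_arm --series '[0, 0, -0.004, 0, 0, 0, -0.004, 0, 0, 0, -0.004, 0]' --gripper 0.53

```text
time: 15.45
tool_pos: [0.587, 0.1213, 0.0372]
tcp_rot: [-0.1, -3.137, 0.001]
wrist_force: [0.2, 0.5, 0.2]
width: 0.527
grip_force: 0.0
```

>>> step_arm --series '[0, 0, 0, 0, 0, 0, -0.02, 0, 0, 0, -0.06, 0, 0, 0, -0.1, 0, 0.05, 0, -0.14, 0, 0.05, 0, -0.14, 0]' --gripper 0.8

```text
time: 16.2
tool_pos: [0.5392, 0.1253, 0.1838]
tcp_rot: [0.099, 3.132, 0.003]
wrist_force: [1.3, 0.3, -0.8]
width: 0.799
grip_force: 0.0
```

```bash
python3 - <<'E'
from h import *
np.set_printoptions(precision=4,suppress=True)
p=cam('wrist');save(p,'w11.png')
Z=dict(amber_centre=.036,pocket=.018,lever_ball=.091)
for l in Z:
    for d in viewer.spot_point(p,l)[:3]: print(l,round(d['score'],2),np.round(d['point'],1),at_z(p,d['point'],Z[l]))
h=cv2.cvtColor(p['image'],cv2.COLOR_RGB2HSV);m=cv2.inRange(h,(5,150,80),(25,255,255))
for c in cv2.findContours(m,0,1)[0]:
    if cv2.contourArea(c)>200: e=cv2.fitEllipse(c);print(e,at_z(p,e[0],.054))
B=cv2.cvtColor(p['image'],cv2.COLOR_RGB2BGR);q=cv2.cvtColor(cam('scene')['image'],cv2.COLOR_RGB2BGR)
cv2.imwrite('pics/m11.png',np.hstack([cv2.resize(B[150:300,130:330],None,fx=2,fy=2),cv2.resize(q[190:265,260:355],None,fx=4,fy=4)]))
s=monitor.read_state();print(s['time'],s['tool_pos'])
E
```

```text
amber_centre 0.88 [310.   82.7] [0.4435 0.1847 0.036 ]
amber_centre 0.79 [255.7 222.8] [0.5899 0.1208 0.036 ]
lever_ball 0.69 [153.1 245.2] [0.5841 0.023  0.091 ]
((257.03369140625, 229.17962646484375), (28.312978744506836, 30.18406867980957), 89.22098541259766) [0.5899 0.1223 0.054 ]
((83.6712875366211, 173.49269104003906), (31.92452049255371, 43.72371292114258), 133.6962890625) [ 0.5167 -0.0535  0.054 ]
((311.9810485839844, 80.99176025390625), (31.601694107055664, 33.63975524902344), 17.350723266601562) [0.4437 0.1832 0.054 ]
((438.53936767578125, 8.416058540344238), (22.379819869995117, 49.96116638183594), 97.7535629272461) [0.384  0.3023 0.054 ]
16.45 [0.5384 0.1244 0.1773]
```

View pics/m11.png

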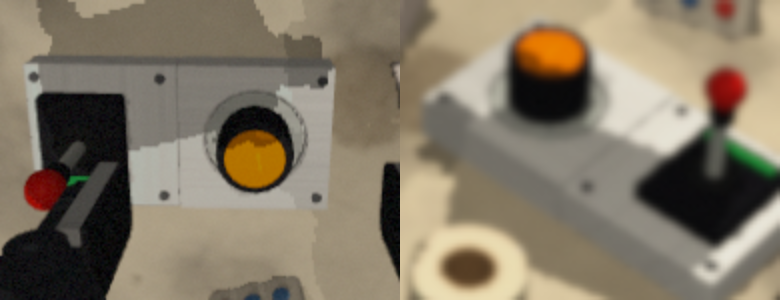

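>>> step_arm --series '[-0.002, -0.035, 0, 0, -0.002, -0.07, 0, 0, -0.002, -0.099, 0, 0, -0.002, -0.099, 0.03, 0, -0.002, -0.099, 0.07, 0, -0.002, -0.099, 0.1, 0, -0.002, -0.099, 0.1, 0]' --gripper 0

```text
time: 17.32
tool_pos: [0.5309, 0.0254, 0.074]
tcp_rot: [-0.101, -3.131, 0.001]
wrist_force: [0.0, 0.7, 1.5]
width: 0.002
grip_force: 0.0
```

>>> step_arm --series '[-0.01, 0, 0, 0, -0.02, 0, 0, 0, -0.028, 0, 0, 0, -0.034, 0, 0, 0, -0.04, 0, 0, 0, -0.044, 0, 0, 0]'

```text
time: 18.08
tool_pos: [0.5779, 0.0228, 0.0782]
tcp_rot: [-0.1, -3.139, 0.0]
wrist_force: [-2.4, -0.2, 0.5]
width: 0.004
grip_force: 1.1
```

```bash
python3 - <<'E'
from h import *
np.set_printoptions(precision=4,suppress=True)
for n in('scene','wrist'):
    p=cam(n)
    for d in viewer.spot_point(p,'lever_ball')[:3]: print(n,round(d['score'],2),np.round(d['point'],1),at_z(p,d['point'],.088))
s=monitor.read_state();print(s['time'],s['tool_pos'],s['wrist_force'],s['width'])
E
```

```text
scene 0.45 [348.2 209.5] [0.5974 0.0146 0.088 ]
18.275 [0.5778 0.0229 0.0781] [-2.3079  0.3297  0.895 ] -0.0017914693299935945
```

>>> step_arm --series '[-0.003, 0, 0, 0, -0.005, 0, 0, 0, -0.005, 0, 0, 0, -0.005, 0, 0, 0, -0.005, 0, 0, 0, -0.005, 0, 0, 0, -0.005, 0, 0, 0, -0.005, 0, 0, 0]'

```text
time: 19.27
tool_pos: [0.5829, 0.0226, 0.0782]
tcp_rot: [-0.1, -3.14, -0.0]
wrist_force: [-2.8, 0.5, -2.5]
width: 0.003
grip_force: 1.7
```

```bash
python3 - <<'E'
from h import *
np.set_printoptions(precision=4,suppress=True)
p=cam('scene')
for d in viewer.spot_point(p,'lever_ball')[:3]: print(round(d['score'],2),np.round(d['point'],1),at_z(p,d['point'],.086))
h=cv2.cvtColor(p['image'],cv2.COLOR_RGB2HSV);m=cv2.inRange(h,(170,150,80),(180,255,255))|cv2.inRange(h,(0,180,80),(5,255,255))
for c in cv2.findContours(m[180:240,310:380],0,1)[0]: print(cv2.boundingRect(c))
s=monitor.read_state();print(s['time'],s['tool_pos'],s['wrist_force'])
E
```

```text
0.55 [346.6 208.3] [0.6005 0.0196 0.086 ]
(40, 29, 2, 2)
19.375 [0.5829 0.0226 0.0782] [-3.6749 -0.2995 -2.2105]
```

>>> step_arm --series '[0, 0, 0, 0, 0, 0, 0, 0, 0, 0, 0, 0, 0, 0, 0, 0]'

```text
time: 19.88
tool_pos: [0.5831, 0.0226, 0.0783]
tcp_rot: [-0.1, -3.14, -0.0]
wrist_force: [-4.1, 0.7, -3.0]
width: -0.004
grip_force: 1.7
```

>>> step_arm --series '[0.01, 0, 0, 0, 0.02, 0, 0, 0, 0.03, 0, 0, 0, 0.045, 0, 0, 0, 0.06, 0, 0, 0, 0.06, 0, -0.05, 0, 0.06, 0, -0.1, 0, 0.06, 0, -0.1, 0]'

```text
time: 20.88
tool_pos: [0.5263, 0.0265, 0.1837]
tcp_rot: [0.1, 3.13, 0.001]
wrist_force: [0.1, 0.1, -0.0]
width: -0.004
grip_force: 0.0
```

```bash
python3 - <<'E'
from h import *
np.set_printoptions(precision=4,suppress=True)
Z=dict(amber_centre=.036,blue_centre=.0666,lever_ball=.091)
for n in('scene','wrist'):
    p=cam(n);save(p,n+'_end.png')
    for l in Z:
        for d in viewer.spot_point(p,l)[:2]: print(n,l,round(d['score'],2),np.round(d['point'],1),at_z(p,d['point'],Z[l]))
s=monitor.read_state();print(s['time'],s['tool_pos'],s['wrist_force'])
E
```

```text
scene amber_centre 0.83 [222.  243.6] [0.4245 0.1715 0.036 ]
scene amber_centre 0.65 [298.9 208.4] [0.5927 0.1181 0.036 ]
scene blue_centre 0.86 [194.2 160.8] [0.5479 0.3637 0.0666]
scene lever_ball 0.6 [340.5 211.2] [0.5815 0.0216 0.091 ]
wrist amber_centre 0.86 [343.1 233.9] [0.5879 0.1196 0.036 ]
wrist amber_centre 0.81 [402.1  95.5] [0.4416 0.1774 0.036 ]
21.275 [0.5221 0.0264 0.1767] [-0.3934 -0.6645 -0.1391]
```

```bash
python3 -c "
from h import *
print(job.finish_job())"
```

```text
the job is handed in; nothing more can be done
None
```

I handed the job in at about 21 s. The amber mount measures seated flat in the pocket and released, the lever was held over for about 1.3 s (estimated 0.33 rad) and has sprung back upright, and the blue mount still measures in its place; `finish_job` gave no verdict, and I viewed 13 pictures, over the limit of 10.

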